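# Grease the spindle bearing with the push lubricator

## Task

Take the push lubricator (the tool with the thick grip and the round coupler below) out of the rack and press its coupler squarely onto the tilted grease nipple of the bearing block until it snaps fully home on the nipple. Then keep pushing so that the handle slides all the way down over its sprung nozzle, and finish while still holding it there, pressed down against the spring; leave the thin-gripped pin oiler in the rack and the other things on the bench where they are.

Things in the scene. Friction and masses are not known exactly. Their poses are not given: they have to be found in the camera images.
- lubricator: push lubricator, aluminium, 0.3 kg, upright in either rack hole, round about z. Pose of its handle: origin on the axis at the underside of its flange, z up the axis. Flange 46 mm in diameter, z = 0 to 6 mm; above it the grip, 30 mm in diameter, to z = 52 mm; below it the barrel, 29 mm in diameter, to z = -45 mm, from which the sprung nozzle with the coupler sticks out
- lubricator_grip (a point): point on the axis of the lubricator's handle, 29 mm above the underside of the flange: a good height to hold the grip; fingertips may rest on the flange to push
- nozzle (a joint): travel of the nozzle into the lubricator's barrel: 0 m fully out, 0.010 m handle pushed all the way down (hard stop). A spring holds it out: 10 N to start it, 16 N at the end of the travel
- nozzle_mouth (a point): centre of the coupler's open mouth at the nozzle's lower end, on the lubricator's axis, 90 mm below the flange's underside when the nozzle is out; z up the axis. Coupler 30 mm in outer diameter, 30 mm high; bore 25 mm deep, with a lip 17.4 mm in diameter in the first 4.5 mm and 23.6 mm wide beyond
- nipple: grease nipple, leaning 0.44 rad from vertical towards the block's -x. Origin on its axis at the shoulder (top of the 29 mm hexagon, 95 mm above the bench) where the coupler's mouth seats; z outwards along it. Stem 15 mm thick to z = 15.5 mm, tapering to a 7 mm tip at z = 22. Sprung balls at z = 8.5 mm, 3.2 mm proud at +y and -y: the lip snaps past them with about 8 N
- bearing_block: grey spindle bearing block bolted down on the bench (fixed), 80 x 96 mm base and 12 mm thick, round housing 72 mm in diameter with a steel shaft along its y axis at z = 50 mm; origin at the centre of its underside
- rack: aluminium tool rack (fixed), 76 x 170 mm, top of its 10 mm plate at z = 100 mm, 34 mm holes at y = +45 and -45 mm in its own frame; origin at the centre of its underside. A tool hangs in a hole by its flange
- pin_oiler: pin oiler in the rack's other hole: thinner and taller grip (18 mm in diameter, top 60 mm above the rack's plate), 40 mm flange and a pointed needle below; not to be used. Origin on its axis at the underside of its flange
- slide_box: slide box, 35 x 86 x 31 mm, standing loose on the bench; bystander. Origin at the centre of its underside
- objective_can: black objective canister, 37 mm in diameter and 60 mm high, loose bystander. Origin at the centre of its underside
- eyepiece: black spare eyepiece standing upright, 36 mm in diameter and 57 mm high, loose bystander. Origin at the centre of its underside
Mind the look-alikes: they are no part of the job. What is shaped like the lubricator but pink is not meant.

How it is judged (in metres and radians):
On the way, in this order (a step that is already met when the one before it is completed fails the run):
1. the lubricator is lifted out of the rack in the gripper (contact force between lubricator and the fingers above 1 N and contact force between lubricator and rack below 0.05 N and distance of lubricator_grip from where it was at the start of the episode above 0.06 m), for 0.1 s.
2. the coupler is snapped fully onto the nipple (z of nozzle_mouth in the frame of nipple below 0.002 m and distance between nozzle_mouth and nipple below 0.004 m and angle between the z axis of nozzle_mouth and the z axis of nipple, either way round below 0.12 rad), for 0.1 s.
At the end, for the whole second after the job is handed in: Coupler mouth within 2 mm of the nipple's shoulder along its axis, 4 mm of its centre, square to 0.12 rad; nozzle pushed in over 7.5 of 10 mm, pressing the block with over 9 N; the gripper still holds the lubricator, at rest. The pin oiler stands in the rack (all of step 2 and value of joint nozzle above 0.0075 m and contact force between lubricator and the fingers above 1 N and contact force between lubricator and bearing_block above 9 N and contact force between lubricator and rack below 0.05 N and linear speed of lubricator below 0.02 m/s and horizontal distance between pin_oiler and rack below 0.055 m and height (world z) of pin_oiler above 0.09 m and angle between pin_oiler's own z axis and vertical below 0.15 rad); the arm keeps its last pose, push and grip.
It fails at once if the pin oiler is pulled out or knocked about (distance of pin_oiler from where it was at the start of the episode above 0.02 m).
It fails at once if a loose bystander is pushed away by more than 3 cm (distance of any of slide_box, objective_can, eyepiece from where it was at the start of the episode above 0.03 m).
It also fails if it takes over 40 s, if anything falls off the work surface, if the arm or the gripper's body presses on something with over 40 N, if the wrist force passes 120 N, or if a joint passes its speed limit or range.

## Robot

A 6-joint arm with a two-finger parallel gripper is mounted at the origin on a cart in front of the work surface, level with it; the furniture and walls round the work are solid. World frame = base frame: x ahead of the robot, y to its left, z up, the work surface at z = 0. Lengths are in m, angles in degrees, forces in N, time in s.
With the tool pointing down it reaches from about 0.25 to 0.725 m from the base axis. Payload 9.7 kg.
Tool frame: the origin (TCP) lies at the very end of the fingers, on their centre line; the grasp point (between the pads) lies 19 mm behind it (bot.grip_depth is the distance from the TCP to the grasp point, in m); z points along the fingers, y is the direction in which the jaws open and shut (so a half turn about z gives the same grasp; the last joint's range is limited). The gripper opens to 85 mm and grips with 20 to 120 N. Pads are 22 mm wide; open, the fingers measure 114 mm over their backs; the gripper's body (76 mm by 85 mm) begins 54 mm behind the grasp point. The pads swing forward as they close: fully open they stand 13 mm farther back than shut.
Start: joints at [-67.208, 4.979, 10.078, 95.1, 0, 90], TCP at [0.213, -0.507, 0.231] pointing down, gripper open.
Joint ranges: [-179.16, 179.16], [-48.56, 103.87], [-65.8, 70.77], [-126.05, 130.52], [-82.76, 87.17], [-180, 180]. Speed limits (degrees/s): [127.2, 127.2, 147.25, 180, 180, 180].

## Interface

Orientations are given as [roll, pitch, yaw] about the fixed x, y, z axes, in that order (R = Rz(yaw) Ry(pitch) Rx(roll)).
In Python, from workcell import telemetry, optics, order, bot gives the robot as it stands. The module is installed in compiled form; this text tells all that it offers.
- The arm moves only by the shell command python3 -m inch 'ROWS' [FORCE]. ROWS is JSON, a list of rows, each a list of 7 numbers: the shift along the tool's x, y, z in m, then the turn, a rotation vector about the tool's x, y, z in rad, then the closure, from 0 (fully open) to 1 (shut). In form: [[tx, ty, tz, rx, ry, rz, grip], ...]. A call has 1 to 12 rows; each row is the pose to reach, as a shift and turn from the pose commanded when the call began, along the tool's axes at that moment; what a row does not reach only later rows make up. A row lasts 1/12 s, in which the tool goes at most 41.7 mm and 7.16 degrees, less where a joint would pass 70% of its speed; a pose out of reach is approached as far as the arm can. A call with a gripper value outside its range is refused whole. The fingers move at their own pace and stop on an object; FORCE is the grip in N (left out, the last holds). Time passes only in rows, so rows that repeat a pose let the fingers close. It gives the time, the measured TCP pose, the force and the opening at its end, in the units of the state.
- telemetry.get_obs(): the state, without advancing time (a new reading comes with each control period).
- optics.camera(name): name is "scene" or "top"; returns (picture, depth): 384x512x3 uint8, red, green, blue; 384x512 float32, m along the optical axis (not along the pixel's ray), 0 where there is no reading.
- optics.camera_info(name): a dict with "camera_matrix" (3x3 intrinsics, pixels), "xyz" and "attitude" of the camera in the world. Camera axes: x right, y down, z forward; pixel columns grow to the right and rows downward; lengths in m; the calibration is good to about 2 mm. A picture is of the moment at which its call begins. camera_info takes no time and is no camera call.
- order.job_done(): hands the job in, once; it reports no verdict.
The state is a dict: "time": time; "q": joint angles; "qd": joint speeds; "joint_efforts": joint torques, N m; "ee_pos": TCP position; "tcp_rot": TCP orientation; "wrist_force": force on the tool from outside, world axes, zero at the start; "torque": the same for the moment, N m; "opening": finger opening in m.
Only numpy, scipy, OpenCV 4.12 (cv2) and the standard library are available. Lean on these libraries where they do the work, as an engineer would, in place of code of your own. Each camera call takes 0.05 s, during which the arm holds its last target. There are 200 camera calls.

## Working session

There is one attempt and no reset: what is moved stays moved. The work goes in short steps, Python scripts to look and compute and a shell command to move; the robot and the scene stay as the last step left them, time stands still between calls to the robot, and variables do not carry over. Pictures are saved under pics/ and viewed, about 8 in all and at most 12, crops included, and the job is handed in when it is done.

```bash
mkdir -p pics
cat > h.py <<'E'
import numpy as np, cv2
from scipy.spatial.transform import Rotation as R
from workcell import telemetry, optics, order, bot
def cam(n):
    p,d=optics.camera(n); i=optics.camera_info(n); return p,d,i
def rot(i):
    a=np.array(i['attitude']); return a if a.shape==(3,3) else R.from_euler('xyz',a,degrees=True).as_matrix()
def cloud(d,i):
    K=np.array(i['camera_matrix']); v,u=np.mgrid[:d.shape[0],:d.shape[1]]
    P=np.stack([(u-K[0,2])/K[0,0]*d,(v-K[1,2])/K[1,1]*d,d],-1)
    W=P@rot(i).T+np.array(i['xyz']); W[d<=0]=np.nan; return W
E
python3 - <<'E'
from h import *
o=telemetry.get_obs(); print(o)
for n in("scene","top"):
    p,d,i=cam(n); print(n,i); cv2.imwrite(f'pics/{n}0.png',cv2.resize(p[:,:,::-1],(800,600))); np.savez(f'{n}0.npz',p=p,d=d)
    W=cloud(d,i); print(np.nanpercentile(W[...,2],[1,50,99]))
E
```

```text
{'time': 0.0, 'q': array([-6.72093120e+01,  5.01128728e+00,  1.00355384e+01,  9.51004220e+01,
        1.57924850e-03,  9.00019610e+01]), 'qd': array([ 0.03262472,  0.11437987,  0.02737757, -0.12029319,  0.0178119 ,
       -0.01756424]), 'joint_efforts': array([ 3.45096400e-03, -5.20390248e+01,  4.64800608e+01,  1.65191473e-02,
        7.65017830e-05, -2.50107161e-05]), 'ee_pos': array([ 0.21296967, -0.50684513,  0.23059099]), 'tcp_rot': array([-1.79923829e+02, -1.57664004e-03,  2.27887249e+01]), 'wrist_force': array([-0.04051873,  0.18392759, -0.60871027]), 'torque': array([ 0.00394235, -0.04270331,  0.01357347]), 'opening': 0.08542016318205027}
scene {'camera_matrix': array([[408.71515403,   0.        , 259.70214995],
       [  0.        , 408.71515403, 195.78177666],
       [  0.        ,   0.        ,   1.        ]]), 'xyz': array([-0.23365653,  0.82156495,  0.52495539]), 'attitude': array([-114.22359077,   -0.39463675, -131.48255103])}
[-0.75101652  0.03630391  0.55428863]
top {'camera_matrix': array([[490.26531057,   0.        , 252.86656618],
       [  0.        , 490.26531057, 192.91478734],
       [  0.        ,   0.        ,   1.        ]]), 'xyz': array([0.22670498, 0.21136715, 1.41720999]), 'attitude': array([-170.12883636,   -0.46030977,  -88.48334592])}
[-7.60613246e-01 -4.71741956e-04  6.44940573e-01]
```

View pics/scene0.png

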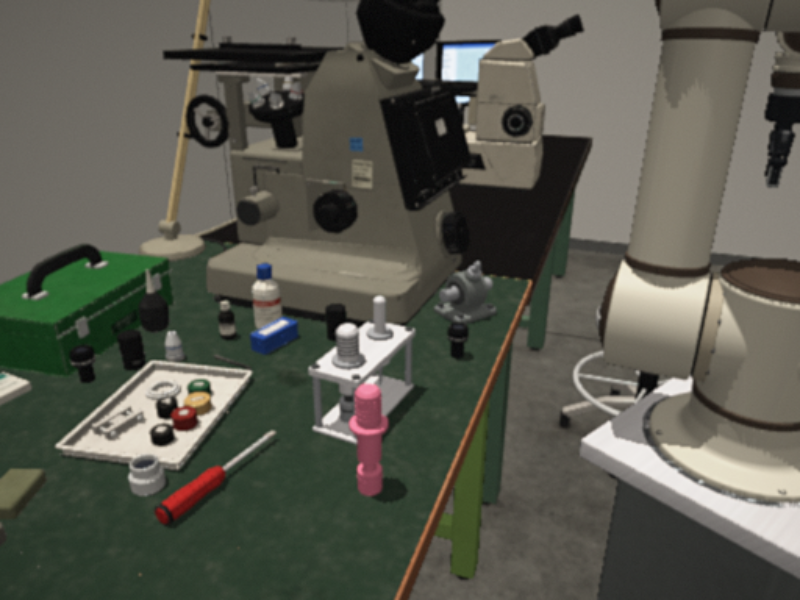

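View pics/top0.png

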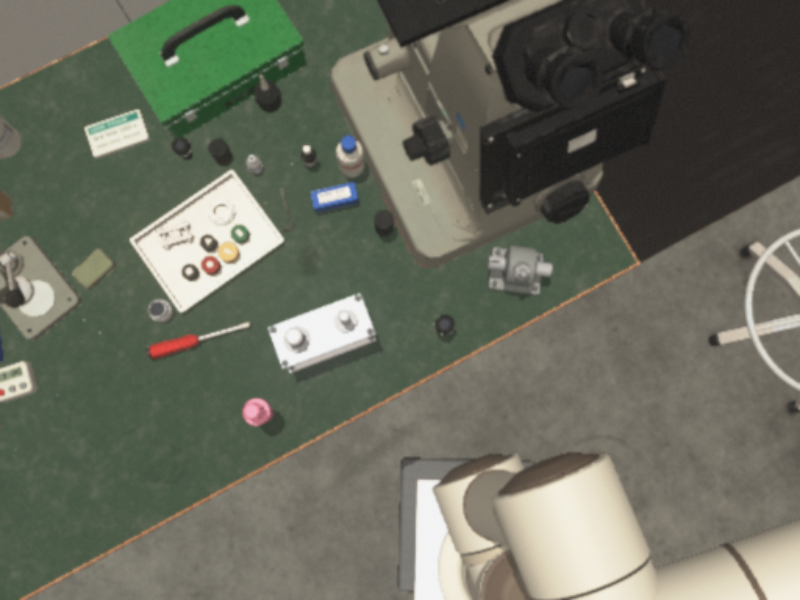

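The lubricator (thick grip) is in the rack's left hole: top (295,337), scene (347,345). The pin oiler is at top (345,318) and the pink decoy at top (257,412). The bearing block is at top (518,270), with the eyepiece near it at top (445,325).

Run:
```python
from h import *
for n in("top","scene"):
    f=np.load(f'{n}0.npz');d=f['d'];i=optics.camera_info(n);W=cloud(d,i)
    def box(name,u0,u1,v0,v1,zs):
        w=W[v0:v1,u0:u1].reshape(-1,3); 
        for a,b in zs:
            s=w[(w[:,2]>a)&(w[:,2]<b)]
            if len(s): print(n,name,(a,b),len(s),'med',np.median(s,0).round(4),'min',s.min(0).round(4),'max',s.max(0).round(4))
    if n=='top':
        box('lub',176,202,204,228,[(.145,.16),(.1025,.112)])
        box('oil',212,232,194,214,[(.15,.17)])
        box('rack',165,245,185,240,[(.095,.103)])
        box('eye',278,292,198,216,[(.05,.065)])
        box('block',305,360,150,195,[(.105,.13),(.09,.105),(.075,.09),(.008,.016)])
        w=W[185:240,165:245].reshape(-1,3);w=w[(abs(w[:,2]-.1)<.004)];print('rackrect',cv2.minAreaRect(w[:,:2].astype(np.float32)))
        w=W[145:200,300:365].reshape(-1,3);w=w[(abs(w[:,2]-.012)<.004)];print('baserect',len(w),cv2.minAreaRect(w[:,:2].astype(np.float32)))
        k=f['p'][140:200,300:365,::-1]; top=cv2.resize(k,None,fx=6,fy=6,interpolation=cv2.INTER_CUBIC)
    else:
        box('lub',205,240,200,240,[(.145,.16),(.11,.145)])
        box('block',275,320,160,210,[(.105,.13),(.09,.105)])
        k=f['p'][160:210,275,] if 0 else f['p'][155:210,270:325,::-1]; sc=cv2.resize(k,None,fx=6,fy=6,interpolation=cv2.INTER_CUBIC)
h=max(top.shape[0],sc.shape[0]);
o=np.zeros((h,top.shape[1]+sc.shape[1],3),np.uint8);o[:top.shape[0],:top.shape[1]]=top;o[:sc.shape[0],top.shape[1]:]=sc
cv2.imwrite('pics/blk.png',o)
```

```text
top lub (0.145, 0.16) 98 med [0.3864 0.376  0.1508] min [0.3716 0.3635 0.1452] max [0.4008 0.3901 0.1566]
top lub (0.1025, 0.112) 129 med [0.3812 0.3708 0.1049] min [0.3575 0.3434 0.1025] max [0.4209 0.4128 0.1117]
top oil (0.15, 0.17) 37 med [0.4194 0.2939 0.1587] min [0.4118 0.2864 0.1526] max [0.4277 0.3021 0.163 ]
top rack (0.095, 0.103) 1200 med [0.4038 0.3338 0.0995] min [0.3387 0.2429 0.095 ] max [0.4683 0.4274 0.103 ]
top eye (0.05, 0.065) 107 med [0.4267 0.1184 0.0547] min [0.4117 0.104  0.0501] max [0.4437 0.135  0.0648]
top block (0.105, 0.13) 28 med [ 0.5118 -0.0128  0.1106] min [ 0.5046 -0.0218  0.1061] max [ 0.5189 -0.0049  0.1209]
top block (0.09, 0.105) 70 med [ 0.5271 -0.0098  0.0958] min [ 0.5082 -0.0272  0.0902] max [0.584  0.0655 0.1048]
top block (0.075, 0.09) 259 med [ 0.544  -0.0123  0.0824] min [ 0.506  -0.0442  0.0752] max [0.5877 0.0636 0.0899]
top block (0.008, 0.016) 208 med [0.5156 0.0027 0.012 ] min [ 0.48   -0.1014  0.0081] max [0.5867 0.032  0.0159]
rackrect ((0.40342772006988525, 0.33504313230514526), (0.0767219290137291, 0.16945907473564148), 22.318037033081055)
baserect 211 ((0.5380492210388184, -0.03745926171541214), (0.13883216679096222, 0.12631918489933014), 89.50699615478516)
scene lub (0.145, 0.16) 104 med [0.3794 0.3796 0.152 ] min [0.3701 0.3657 0.1451] max [0.3962 0.3911 0.1549]
scene lub (0.11, 0.145) 235 med [0.3752 0.3834 0.1276] min [0.3688 0.299  0.1101] max [0.4244 0.392  0.1447]
scene block (0.105, 0.13) 38 med [ 0.5122 -0.0101  0.1097] min [ 0.5025 -0.02    0.1051] max [0.6235 0.0166 0.1187]
scene block (0.09, 0.105) 127 med [ 0.6087 -0.0143  0.0962] min [ 0.5041 -0.0941  0.09  ] max [0.6359 0.0228 0.1049]
```

View pics/blk.png

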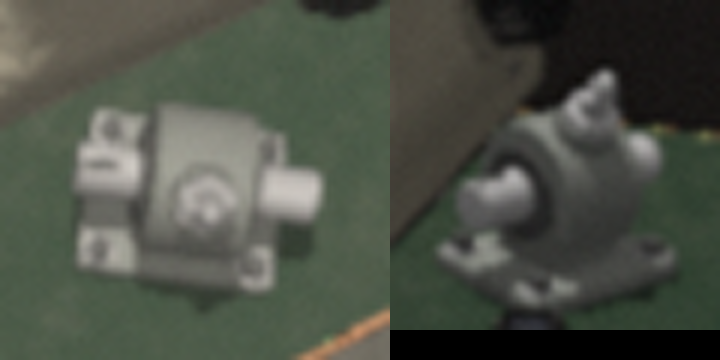

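The crops show the block: shaft roughly along image-horizontal (top crop (110,170) to (295,192)). The nipple leans towards the robot, with its tip at about (205,210) in the top crop and (605,75) in the scene crop. Next I refine these poses.

```bash
cat >> h.py <<'E'
def avg(n,k=8):
    P=[];D=[]
    for _ in range(k):
        p,d,i=cam(n);P.append(p.astype(float));D.append(np.where(d>0,d,np.nan))
    return np.mean(P,0).astype(np.uint8),np.nan_to_num(np.nanmedian(D,0)),i
def ray(u,v,i):
    K=np.array(i['camera_matrix']);r=rot(i)@np.array([(u-K[0,2])/K[0,0],(v-K[1,2])/K[1,1],1]);return np.array(i['xyz']),r/np.linalg.norm(r)
def onz(u,v,i,z):
    c,r=ray(u,v,i);return c+r*(z-c[2])/r[2]
def tri(a,b):
    (c1,r1),(c2,r2)=a,b
    s=np.linalg.lstsq(np.stack([r1,-r2],1),c2-c1,rcond=None)[0];p,q=c1+r1*s[0],c2+r2*s[1];return (p+q)/2,np.linalg.norm(p-q)
E
python3 - <<'E'
from h import *
T,dT,iT=avg('top');S,dS,iS=avg('scene')
np.savez('avg.npz',T=T,dT=dT,S=S,dS=dS)
W=cloud(dT,iT);V=cloud(dS,iS)
A=np.concatenate([W.reshape(-1,3),V.reshape(-1,3)])
t6=lambda x,y:(300+(x+.5)/6-.5,140+(y+.5)/6-.5)
s6=lambda x,y:(270+(x-390+.5)/6-.5,155+(y+.5)/6-.5)
print('base corners',[onz(*t6(*c),iT,.012)[:2].round(4).tolist() for c in((80,268),(272,290),(285,135),(95,107))])
print('tip tri',tri(ray(*t6(205,213),iT),ray(*s6(605,72),iS)))
for nm,X in(('top',W),('scene',V)):
    w=X.reshape(-1,3)
    near=w[(w[:,0]>.46)&(w[:,0]<.61)&(w[:,1]>-.09)&(w[:,1]<.07)&(w[:,2]>.02)]
    t=near[near[:,2]>.098];print(nm,'tip pts',len(t));
    for a in np.arange(.086,.125,.005):
        q=near[(near[:,2]>a)&(near[:,2]<a+.005)&(near[:,0]<.56)]
        if len(q):print(round(a,3),len(q),q.mean(0).round(4),q[:,1].min().round(4),q[:,1].max().round(4))
    # shaft: cylinder crest away from housing
    for lo,hi in((-.09,-.045),(.03,.07)):
        q=near[(near[:,1]>lo)&(near[:,1]<hi)&(near[:,2]>.045)&(near[:,2]<.075)]
        if len(q):
            c=q[q[:,2]>np.percentile(q[:,2],60)];print('shaft',lo,len(q),c.mean(0).round(4),q[:,2].max().round(4),q.min(0).round(4),q.max(0).round(4))
# housing cylinder fit (both views)
from scipy.optimize import least_squares
for nm,X in(('top',W),('scene',V)):
    w=X.reshape(-1,3)
    h=w[(w[:,0]>.50)&(w[:,0]<.60)&(w[:,1]>-.04)&(w[:,1]<.02)&(w[:,2]>.03)&(w[:,2]<.092)]
    f=lambda p:np.hypot((h[:,0]-p[0])*np.cos(p[1])+(h[:,1]+.012)*np.sin(p[1]),h[:,2]-.05)-.036
    s=least_squares(f,[.54,0],loss='soft_l1',f_scale=.002);print('cyl',nm,len(h),s.x[0].round(4),np.degrees(s.x[1]).round(2),np.median(abs(s.fun)).round(4))
# lub grip top + flange edges
for nm,X in(('top',W),('scene',V)):
    w=X.reshape(-1,3);n=w[(np.hypot(w[:,0]-.383,w[:,1]-.377)<.035)]
    t=n[n[:,2]>.1505];print(nm,'grip top rect',cv2.minEnclosingCircle(t[:,:2].astype(np.float32)),t.mean(0).round(4),len(t))
g=W[185:240,165:245].reshape(-1,3);g=g[abs(g[:,2]-.1)<.003];r=cv2.minAreaRect(g[:,:2].astype(np.float32));print(r)
E
```

```text
base corners [[0.502, 0.0319], [0.4937, -0.0617], [0.5714, -0.0685], [0.5828, 0.0249]]
tip tri (array([ 0.50691526, -0.01117995,  0.12026417]), np.float64(0.001901896929282913))
top tip pts 780
0.086 41 [ 0.533  -0.0135  0.0874] -0.0394 0.0052
0.091 27 [ 0.5235 -0.0121  0.0931] -0.027 -0.0018
0.096 24 [ 0.5247 -0.0148  0.0985] -0.0264 -0.0041
0.101 5 [ 0.5191 -0.0091  0.104 ] -0.0171 -0.0056
0.106 13 [ 0.5121 -0.0144  0.109 ] -0.0217 -0.0076
0.111 14 [ 0.5111 -0.0131  0.1138] -0.0176 -0.0095
0.116 1 [ 0.5116 -0.012   0.1161] -0.012 -0.012
shaft -0.09 91 [ 0.5354 -0.0578  0.0635] 0.0716 [ 0.5206 -0.0733  0.0462] [ 0.5519 -0.045   0.0716]
shaft 0.03 69 [0.5611 0.0422 0.067 ] 0.0749 [0.5312 0.0301 0.0453] [0.5906 0.0689 0.0749]
scene tip pts 613
0.086 31 [ 0.5272 -0.0053  0.0878] -0.0259 0.0054
0.091 26 [ 0.5144 -0.0103  0.0937] -0.0271 -0.001
0.096 13 [ 0.5191 -0.0082  0.0988] -0.0145 -0.0026
0.101 9 [ 0.5141 -0.0123  0.1033] -0.0222 -0.0055
0.106 10 [ 0.5087 -0.0103  0.1079] -0.0161 -0.0053
0.111 11 [ 0.5085 -0.0119  0.1135] -0.0175 -0.0082
0.116 2 [ 0.509  -0.0154  0.1173] -0.0173 -0.0135
shaft -0.09 27 [ 0.529  -0.068   0.0628] 0.0649 [ 0.5205 -0.0741  0.0455] [ 0.535  -0.0581  0.0649]
shaft 0.03 96 [0.5615 0.0437 0.0651] 0.0736 [0.5298 0.0305 0.0451] [0.5883 0.0671 0.0736]
cyl top 444 0.5406 -12.7 0.0015
cyl scene 476 0.5441 -26.81 0.005
top grip top rect ((0.3863430917263031, 0.3759513795375824), 0.012770202942192554) [0.3859 0.3764 0.1518] 58
scene grip top rect ((0.3847815990447998, 0.376767635345459), 0.012482144869863987) [0.3835 0.3776 0.1529] 62
((0.40367424488067627, 0.3349737524986267), (0.07622864097356796, 0.16967378556728363), 22.47322654724121)
```

Run:
```python
from h import *
from scipy.optimize import least_squares
f=np.load('avg.npz');iT=optics.camera_info('top');iS=optics.camera_info('scene')
W=cloud(f['dT'],iT).reshape(-1,3);V=cloud(f['dS'],iS).reshape(-1,3)
c=np.array([.5375,-.018]);y=R.from_euler('z',-7,degrees=True).as_matrix()[:2,:2]
for nm,X in(('top',W),('scene',V)):
    l=(X[:,:2]-c)@y; m=(abs(l[:,0])<.055)&(abs(l[:,1])<.062)
    b=X[m&(X[:,2]>.008)&(X[:,2]<.016)];bl=(b[:,:2]-c)@y
    r=cv2.minAreaRect(b[:,:2].astype(np.float32));print(nm,'base',len(b),r)
    q=X[(abs(l[:,0])<.02)&(abs(l[:,1])>.030)&(abs(l[:,1])<.07)&(X[:,2]>.05)&(X[:,2]<.075)];ql=(q[:,:2]-c)@y
    g=lambda p:np.hypot((q[:,0]-p[0])*np.cos(p[1])+(q[:,1]+.018)*np.sin(p[1]),q[:,2]-.05)-p[2]
    s=least_squares(g,[.5375,-.1,.015],loss='soft_l1',f_scale=.001);print('shaft',len(q),(ql[:,1]<0).sum(),s.x.round(4),np.degrees(s.x[1]).round(2),np.median(abs(s.fun)).round(4),ql.min(0).round(3),ql.max(0).round(3))
    q2=X[(abs(l[:,0]-.01)<.03)&(abs(l[:,1])<.03)&(X[:,2]>.05)&(X[:,2]<.084)]
    n=q2;gg=lambda p:np.hypot((n[:,0]-p[0])*np.cos(p[1])+(n[:,1]+.018)*np.sin(p[1]),n[:,2]-.05)-.036
    s=least_squares(gg,[.5375,-.1],loss='soft_l1',f_scale=.001);print('housing',len(n),s.x[0].round(4),np.degrees(s.x[1]).round(2),np.median(abs(s.fun)).round(4))
a=cv2.resize(f['T'][145:198,306:362,::-1],None,fx=7,fy=7,interpolation=cv2.INTER_CUBIC)
b=cv2.resize(f['S'][155:210,272:325,::-1],None,fx=7,fy=7,interpolation=cv2.INTER_CUBIC)
h=min(len(a),len(b));cv2.imwrite('pics/blk2.png',np.hstack([a[:h],b[:h]]));print(a.shape)
```

```text
top base 258 ((0.5388540625572205, -0.016235850751399994), (0.09567548334598541, 0.08016905933618546), 84.79682922363281)
shaft 171 80 [ 0.5388 -0.0984  0.0127] -5.64 0.0008 [-0.012 -0.055] [0.013 0.059]
housing 198 0.5383 -4.37 0.0011
scene base 230 ((0.5362677574157715, -0.015998106449842453), (0.09366852045059204, 0.07756857573986053), 84.40430450439453)
shaft 97 23 [ 0.5383 -0.0919  0.0134] -5.27 0.0009 [-0.014 -0.056] [0.009 0.058]
housing 103 0.5142 -99.46 0.0027
(371, 392, 3)
```

View pics/blk2.png

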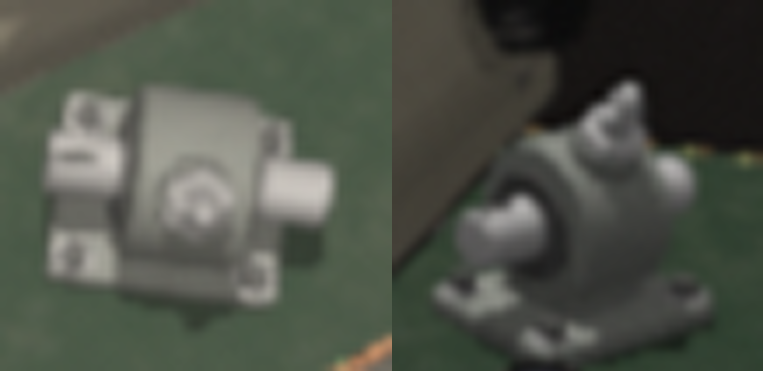

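Both views agree. Block centre is (0.5385,-0.016) with yaw -5.4° (base rectangle 95.7x80.2 mm against 96x80). That puts the nipple shoulder at about (0.5174,-0.014,0.095) and the tip at (0.508,-0.013,0.115), matching the measured tip. The lubricator at (0.386,0.376) matches the rack hole. Moving over it now.

```bash
cat >> h.py <<'E'
def rel(p,M):
    o=telemetry.get_obs();C=R.from_euler('xyz',o['tcp_rot'],degrees=True)
    t=C.inv().apply(np.array(p)-o['ee_pos']);r=(C.inv()*R.from_matrix(M)).as_rotvec()
    print('t',o['time'],'row',t.round(4).tolist(),r.round(4).tolist(),'F',o['wrist_force'].round(1),'q',o['q'].round(1),'open',round(o['opening'],4))
down=lambda yaw:R.from_euler('xyz',[180,0,yaw],degrees=True).as_matrix()
E
python3 -m inch '[[0.501,-0.747,0,0,0,-1.564,0],[0.501,-0.747,0,0,0,-1.564,0],[0.501,-0.747,0,0,0,-1.564,0],[0.501,-0.747,0,0,0,-1.564,0],[0.501,-0.747,0,0,0,-1.564,0],[0.501,-0.747,0,0,0,-1.564,0],[0.501,-0.747,0,0,0,-1.564,0],[0.501,-0.747,0,0,0,-1.564,0],[0.501,-0.747,0,0,0,-1.564,0],[0.501,-0.747,0,0,0,-1.564,0],[0.501,-0.747,0,0,0,-1.564,0],[0.501,-0.747,0,0,0,-1.564,0]]'
python3 -c "
from h import *
rel([.386,.3763,.231],down(112.4))"
```

```text
time: 1.9
ee_pos: [0.3081, -0.0183, 0.2317]
tcp_rot: [179.9, 0.0, 108.4]
wrist_force: [1.4, -1.4, 0.1]
opening: 0.0857
t 1.9 row [0.3499, 0.1984, 0.0008] [0.0015, 0.0007, -0.07] F [ 1.4 -1.4  0.1] q [ -3.4 -27.8 -17.4 100.3  -0.   68.2] open 0.0857
```

```bash
python3 -m inch '[[0.350,0.198,0,0,0,-0.07,0],[0.350,0.198,0,0,0,-0.07,0],[0.350,0.198,0,0,0,-0.07,0],[0.350,0.198,0,0,0,-0.07,0],[0.350,0.198,0,0,0,-0.07,0],[0.350,0.198,0,0,0,-0.07,0],[0.350,0.198,0,0,0,-0.07,0],[0.350,0.198,0,0,0,-0.07,0],[0.350,0.198,0,0,0,-0.07,0],[0.350,0.198,0,0,0,-0.07,0],[0.350,0.198,0,0,0,-0.07,0],[0.350,0.198,0,0,0,-0.07,0]]'
python3 -c "
from h import *
rel([.386,.3763,.109],down(112.4))"
```

```text
time: 2.9
ee_pos: [0.3878, 0.375, 0.2303]
tcp_rot: [-179.9, 0.0, 112.2]
wrist_force: [0.8, -0.2, -0.5]
opening: 0.0854
t 2.9 row [0.002, -0.001, 0.1213] [-0.0018, 0.0008, -0.0036] F [ 0.8 -0.2 -0.5] q [ 44.    3.6   8.5  95.   -0.  111.8] open 0.0854
```

```bash
python3 -m inch '[[0.002,-0.001,0.121,0,0,0,0],[0.002,-0.001,0.121,0,0,0,0],[0.002,-0.001,0.121,0,0,0,0],[0.002,-0.001,0.121,0,0,0,0],[0.002,-0.001,0.121,0,0,0,0],[0.002,-0.001,0.121,0,0,0,0]]'
python3 -m inch '[[0,0,0,0,0,0,1],[0,0,0,0,0,0,1],[0,0,0,0,0,0,1],[0,0,0,0,0,0,1],[0,0,0,0,0,0,1],[0,0,0,0,0,0,1],[0,0,0,0,0,0,1],[0,0,0,0,0,0,1],[0,0,0,0,0,0,1],[0,0,0,0,0,0,1]]' 80
```

```text
time: 3.4
ee_pos: [0.3873, 0.3755, 0.1133]
tcp_rot: [179.8, -0.1, 112.0]
wrist_force: [0.1, -0.4, 0.6]
opening: 0.0854
time: 4.23
ee_pos: [0.3866, 0.3757, 0.1114]
tcp_rot: [179.9, -0.0, 112.1]
wrist_force: [-1.1, -1.9, 6.7]
opening: 0.0286
```

```bash
python3 -m inch '[[0,0,-0.03,0,0,0,1],[0,0,-0.07,0,0,0,1],[0,0,-0.11,0,0,0,1],[0,0,-0.15,0,0,0,1],[0,0,-0.19,0,0,0,1],[0,0,-0.20,0,0,0,1],[0,0,-0.20,0,0,0,1],[0,0,-0.20,0,0,0,1]]'
python3 - <<'E'
from h import *
psi=np.radians(-5.4);c=np.array([.5385,-.016,0]);x=np.array([np.cos(psi),np.sin(psi),0]);z=np.array([0,0,1.])
a=-np.sin(.44)*x+np.cos(.44)*z; sh=c-.0212*x+.095*z
print(sh,a)
ax,dx,ix=cam('scene');cv2.imwrite('pics/held.png',cv2.resize(ax[20:260,130:450,::-1],(800,600)))
# tool z=-a ; jaw choice: start from down(yaw) and tilt by the shortest rotation
for yaw in (66,90,112):
    D=down(yaw); v=np.cross([0,0,-1],-a); T=R.from_rotvec(v/np.linalg.norm(v)*.44).as_matrix()@D
    print(yaw); rel(sh+a*(.160+.010),T)
E
```

```text
time: 4.9
ee_pos: [0.3866, 0.3757, 0.3097]
tcp_rot: [-180.0, 0.0, 112.1]
wrist_force: [0.0, 1.2, -4.4]
opening: 0.0281
[ 0.51739409 -0.0140049   0.095     ] [-0.42404913  0.04008444  0.90475166]
66
t 4.95 row [-0.3766, -0.0891, 0.0602] [-0.4522, -0.0334, 0.7913] F [ 0.3  0.2 -3.2] q [ 44.2   6.1  20.1 104.1   0.  112.1] open 0.0282
90
t 4.95 row [-0.3766, -0.0891, 0.0602] [-0.4265, -0.1241, 0.3795] F [ 0.3  0.2 -3.2] q [ 44.2   6.1  20.1 104.1   0.  112.1] open 0.0282
112
t 4.95 row [-0.3766, -0.0891, 0.0602] [-0.3926, -0.2019, 0.0018] F [ 0.3  0.2 -3.2] q [ 44.2   6.1  20.1 104.1   0.  112.1] open 0.0282
```

View pics/held.png

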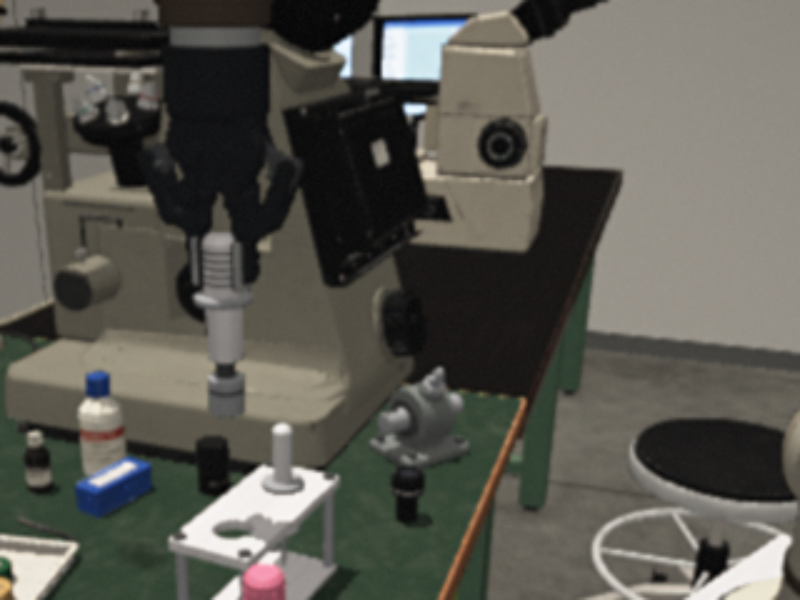

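The lubricator is gripped upright and clear of the rack, with its mouth at about (225,410). The left hole is empty and the pin oiler still stands. Next is the move to the tilted pre-approach, with the mouth about 70 mm out along the nipple axis.

```bash
python3 -m inch '[[-0.377,-0.089,0.060,-0.393,-0.202,0.002,1],[-0.377,-0.089,0.060,-0.393,-0.202,0.002,1],[-0.377,-0.089,0.060,-0.393,-0.202,0.002,1],[-0.377,-0.089,0.060,-0.393,-0.202,0.002,1],[-0.377,-0.089,0.060,-0.393,-0.202,0.002,1],[-0.377,-0.089,0.060,-0.393,-0.202,0.002,1],[-0.377,-0.089,0.060,-0.393,-0.202,0.002,1],[-0.377,-0.089,0.060,-0.393,-0.202,0.002,1],[-0.377,-0.089,0.060,-0.393,-0.202,0.002,1],[-0.377,-0.089,0.060,-0.393,-0.202,0.002,1],[-0.377,-0.089,0.060,-0.393,-0.202,0.002,1],[-0.377,-0.089,0.060,-0.393,-0.202,0.002,1]]'
cat >> h.py <<'E'
psi=np.radians(-5.4);c=np.array([.5385,-.016,0]);bx=np.array([np.cos(psi),np.sin(psi),0])
a=-np.sin(.44)*bx+np.array([0,0,np.cos(.44)]); sh=c-.0212*bx+[0,0,.095]
D=down(112); v=np.cross([0,0,-1],-a); TM=R.from_rotvec(v/np.linalg.norm(v)*.44).as_matrix()@D
def proj(P,i):
    q=(np.atleast_2d(P)-np.array(i['xyz']))@rot(i);K=np.array(i['camera_matrix']);q=q@K.T;return q[:,:2]/q[:,2:]
def state():
    o=telemetry.get_obs();C=R.from_euler('xyz',o['tcp_rot'],degrees=True).as_matrix();return o,C
E
python3 - <<'E'
from h import *
rel(sh+a*.151,TM)
o,C=state();m=o['ee_pos']+C[:,2]*.1014;print('mouth',m,'along',(m-sh)@a,'lat',((m-sh)@C).round(4),'ang',np.arccos(-C[:,2]@a))
out=[]
for n,(u0,v0) in(('scene',(255,125)),('top',(290,125))):
    p,d,i=avg(n,4);k=cv2.resize(p[v0:v0+90,u0:u0+80,::-1],None,fx=5,fy=5,interpolation=cv2.INTER_CUBIC)
    for P,col in((sh,(0,0,255)),(sh+a*.022,(0,255,0)),(m,(255,0,0)),(o['ee_pos']+C[:,2]*.0714,(0,255,255))):
        q=proj(P,i)[0];cv2.circle(k,(int((q[0]-u0+.5)*5),int((q[1]-v0+.5)*5)),2,col,-1)
    out.append(k);np.savez(f'pre_{n}.npz',p=p,d=d)
cv2.imwrite('pics/pre.png',np.hstack(out))
E
```

```text
time: 5.95
ee_pos: [0.4446, -0.0101, 0.247]
tcp_rot: [157.4, 11.2, 109.4]
wrist_force: [0.5, -0.0, -2.5]
opening: 0.028
t 5.95 row [0.0021, 0.0025, 0.0176] [-0.0029, 0.0, -0.0065] F [ 0.5 -0.  -2.5] q [  0.3 -34.8 -24.2  75.7  -2.5  68.1] open 0.028
mouth [ 0.48730971 -0.01426649  0.15516651] along 0.0671825143471033 lat [-0.0021 -0.0029 -0.0672] ang 0.0028774190767402214
```

View pics/pre.png

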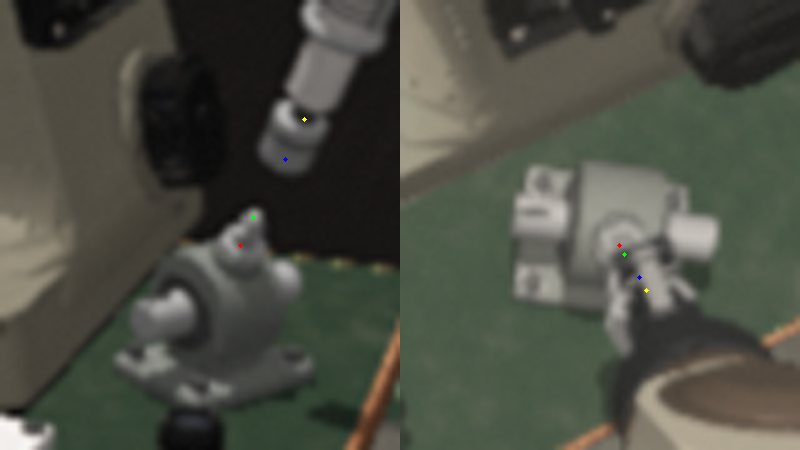

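The projected nipple points (green (253,217), red (240,245)) and the mouth point (285,159) lie on the seen tip and coupler to within about a pixel. The top view is hidden by the gripper. Closing in to just above the tip.

```bash
python3 -m inch '[[0.001,0.0015,0.018,-0.003,0,0,1],[0.0021,0.0027,0.036,-0.003,0,0,1],[0.0021,0.0027,0.037,-0.003,0,0,1],[0.0021,0.0027,0.037,-0.003,0,0,1],[0.0021,0.0027,0.037,-0.003,0,0,1]]'
cat > chk.py <<'E'
from h import *
rel(sh+a*.1014,TM)
o,C=state();m=o['ee_pos']+C[:,2]*.1014;print('along',((m-sh)@a).round(4),'lat(tool)',((m-sh)@C).round(4)[:2],'ang',np.arccos(-C[:,2]@a).round(4),'Ftool',(C.T@o['wrist_force']).round(1),'M',(C.T@o['torque']).round(2))
E
python3 chk.py
python3 - <<'E'
from h import *
o,C=state();m=o['ee_pos']+C[:,2]*.1014
u0,v0=275,140;p,d,i=avg('scene',4);k=cv2.resize(p[v0:v0+60,u0:u0+60,::-1],None,fx=9,fy=9,interpolation=cv2.INTER_CUBIC)
for P,col in((sh,(0,0,255)),(sh+a*.022,(0,255,0)),(m,(255,0,0)),(m-C[:,2]*.03,(0,255,255))):
    q=proj(P,i)[0];cv2.circle(k,(int((q[0]-u0+.5)*9),int((q[1]-v0+.5)*9)),2,col,-1)
cv2.imwrite('pics/near.png',k)
E
```

```text
time: 6.77
ee_pos: [0.4629, -0.0055, 0.2182]
tcp_rot: [157.0, 11.3, 109.7]
wrist_force: [0.3, -0.4, -3.2]
opening: 0.0279
t 6.7667 row [-0.0018, -0.0042, 0.0335] [0.0059, -0.0007, -0.0003] F [ 0.3 -0.4 -3.2] q [  0.9 -33.6 -26.9  71.3  -2.5  68.3] open 0.0279
along 0.0335 lat(tool) [0.0019 0.0048] ang 0.0059 Ftool [ 0.2 -1.1  3. ] M [0.62 0.33 0.02]
```

View pics/near.png

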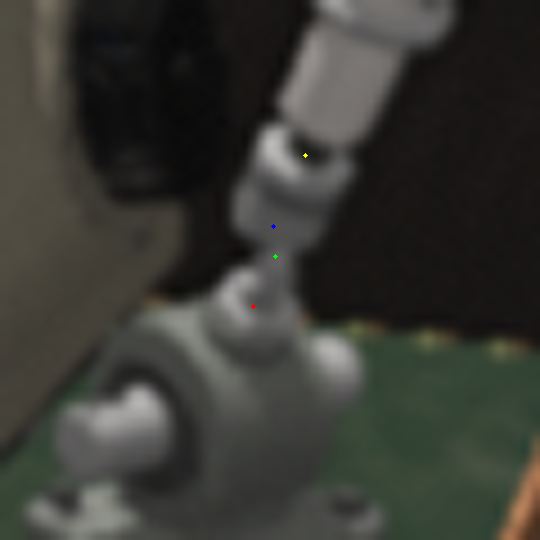

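The coupler sits just above the stem. Its seen centre (~(281,230)) is about 1 px right of the predicted mouth (273,226). I'll fit the tool axis from depth to see the in-hand offset.

```bash
cat > fit.py <<'E'
from h import *
from scipy.optimize import least_squares
o,C=state();print('qd',np.abs(o['qd']).max().round(2))
for n in('scene','top'):
    p,d,i=avg(n,10);X=cloud(d,i).reshape(-1,3);X=X[~np.isnan(X).any(1)]
    L=(X-o['ee_pos'])@C   # tool frame; z from TCP
    for nm,lo,hi,r in(('barrel',.017,.053,.0145),('coupler',.073,.099,.015),('both',.017,.099,.0147)):
        m=(L[:,2]>lo)&(L[:,2]<hi)&(np.hypot(L[:,0],L[:,1])<.024)
        if nm=='both':m&=((L[:,2]<.053)|(L[:,2]>.073))
        q=L[m]
        if len(q)<20:print(n,nm,len(q));continue
        s=least_squares(lambda t:np.hypot(q[:,0]-t[0],q[:,1]-t[1])-r,[0,0],loss='soft_l1',f_scale=.001)
        print(n,nm,len(q),s.x.round(4),np.median(abs(s.fun)).round(4))
    # camera viewing direction in tool frame
    print('view dir in tool',(C.T@((o['ee_pos']-np.array(i['xyz']))/np.linalg.norm(o['ee_pos']-np.array(i['xyz'])))).round(2))
    if n=='scene':
        q=(X-sh);Z=q@a;q=X[(Z>.001)&(Z<.015)&(np.linalg.norm(q-np.outer(Z,a),axis=1)<.014)];print('nipple pts lat in tool',len(q),((q-sh)@C).mean(0).round(4))
E
python3 fit.py
python3 - <<'E'
from h import *
from scipy.optimize import least_squares
f=np.load('avg.npz')
for k,n in(('dT','top'),('dS','scene')):
    i=optics.camera_info(n);X=cloud(f[k],i).reshape(-1,3);X=X[~np.isnan(X).any(1)];q=(X-sh)@TM
    for lo,hi,r in((.001,.0155,.0075),):
        m=(-q[:,2]>lo)&(-q[:,2]<hi)&(np.hypot(q[:,0],q[:,1])<.013);w=q[m]
        s=least_squares(lambda t:np.hypot(w[:,0]-t[0],w[:,1]-t[1])-r,[0,0],loss='soft_l1',f_scale=.001)
        print('nipple',n,len(w),s.x.round(4),np.median(abs(s.fun)).round(4))
E
```

```text
qd 0.24
scene barrel 112 [-0.0003 -0.    ] 0.0003
scene coupler 78 [0. 0.] 0.0003
scene both 190 [-0.0002  0.    ] 0.0005
view dir in tool [-0.83  0.14  0.54]
nipple pts lat in tool 39 [ 0.0029 -0.0008 -0.0053]
top barrel 0
top coupler 11
top both 11
view dir in tool [-0.04 -0.28  0.96]
nipple top 19 [-0.0007  0.0003] 0.001
nipple scene 36 [-0.0009  0.0006] 0.0015
```

The depth fit puts the tool axis within 0.3 mm of the TCP axis and the nipple within 1 mm of the model. I'll correct the lateral offset by (-2.5,-4.0) mm.

```bash
python3 -m inch '[[-0.0025,-0.004,0,0.006,0,0,1],[-0.0025,-0.004,0,0.006,0,0,1],[-0.0025,-0.004,0,0.006,0,0,1],[-0.0025,-0.004,0,0.006,0,0,1]]'; python3 chk.py
```

```text
time: 8.3
ee_pos: [0.4605, -0.0097, 0.2165]
tcp_rot: [157.3, 11.3, 109.7]
wrist_force: [-0.3, 0.4, -3.1]
opening: 0.0281
t 8.3 row [0.001, 0.0004, 0.0328] [-0.0005, -0.0005, -0.0013] F [-0.3  0.4 -3.1] q [  0.3 -33.6 -27.   71.5  -2.4  67.8] open 0.0281
along 0.0328 lat(tool) [-0.001  -0.0005] ang 0.0007 Ftool [ 1.  -1.3  2.6] M [ 0.61  0.32 -0.03]
```

Good (target lat about (-0.8,+0.4) mm). Now down along the axis in steps.

```bash
python3 -m inch '[[0,0.0008,0.004,0,0,0,1],[0,0.0008,0.008,0,0,0,1],[0,0.0008,0.012,0,0,0,1],[0,0.0008,0.015,0,0,0,1],[0,0.0008,0.015,0,0,0,1],[0,0.0008,0.015,0,0,0,1]]' 100; python3 chk.py
```

```text
time: 8.8
ee_pos: [0.4674, -0.0099, 0.2027]
tcp_rot: [157.4, 11.2, 109.7]
wrist_force: [-0.2, -0.0, -3.7]
opening: 0.0279
t 8.8 row [0.0008, -0.0002, 0.0174] [-0.0012, -0.0009, -0.001] F [-0.2 -0.  -3.7] q [  0.2 -32.9 -28.2  69.7  -2.4  67.8] open 0.0279
along 0.0174 lat(tool) [-0.0007  0.    ] ang 0.0014 Ftool [ 0.8 -1.6  3.3] M [ 0.62  0.29 -0.04]
```

```bash
python3 -m inch '[[0,0,0.003,0,0,0,1],[0,0,0.006,0,0,0,1],[0,0,0.008,0,0,0,1],[0,0,0.008,0,0,0,1],[0,0,0.008,0,0,0,1]]'; python3 chk.py
```

```text
time: 9.22
ee_pos: [0.4708, -0.0103, 0.1956]
tcp_rot: [157.4, 11.2, 109.7]
wrist_force: [0.6, -1.7, -3.5]
opening: 0.0281
t 9.2167 row [0.0009, -0.0002, 0.0095] [-0.001, -0.0006, -0.001] F [ 0.6 -1.7 -3.5] q [  0.2 -32.6 -28.8  68.7  -2.4  67.7] open 0.0281
along 0.0095 lat(tool) [-0.0008  0.0001] ang 0.0012 Ftool [-1.1 -1.5  3.5] M [ 0.73  0.08 -0.03]
```

```bash
python3 -m inch '[[-0.0003,0,0.003,0,0,0,1],[-0.0003,0,0.006,0,0,0,1],[-0.0003,0,0.009,0,0,0,1],[-0.0003,0,0.010,0,0,0,1],[-0.0003,0,0.010,0,0,0,1],[-0.0003,0,0.010,0,0,0,1]]'; python3 chk.py
```

```text
time: 9.72
ee_pos: [0.4751, -0.0109, 0.1875]
tcp_rot: [157.3, 11.3, 109.7]
wrist_force: [-7.2, 0.1, 4.7]
opening: 0.0278
t 9.7167 row [0.0013, -0.0005, 0.0003] [-0.0002, -0.0005, -0.0011] F [-7.2  0.1  4.7] q [  0.1 -32.1 -29.4  67.6  -2.3  67.6] open 0.0278
along 0.0003 lat(tool) [-0.0012  0.0005] ang 0.0006 Ftool [ 1.5 -4.2 -7.3] M [1.62 0.49 0.02]
```

```bash
python3 -m inch '[[0,-0.0003,0.003,0,0,0,1],[0,-0.0003,0.006,0,0,0,1],[0,-0.0003,0.007,0,0,0,1],[0,-0.0003,0.007,0,0,0,1],[0,-0.0003,0.007,0,0,0,1],[0,-0.0003,0.007,0,0,0,1]]'; python3 chk.py
```

```text
time: 10.22
ee_pos: [0.4778, -0.0113, 0.1816]
tcp_rot: [157.3, 11.3, 109.7]
wrist_force: [-9.9, 0.5, 8.2]
opening: 0.0281
t 10.2167 row [0.0014, -0.0005, -0.0061] [0.0004, -0.0003, -0.0009] F [-9.9  0.5  8.2] q [  0.  -31.8 -30.   66.8  -2.3  67.5] open 0.0281
along -0.0061 lat(tool) [-0.0013  0.0005] ang 0.0005 Ftool [  2.1  -5.1 -11.7] M [ 1.82  0.65 -0.01]
```

```bash
python3 -m inch '[[0,-0.0004,0.002,0,0,0,1],[0,-0.0004,0.004,0,0,0,1],[0,-0.0004,0.004,0,0,0,1],[0,-0.0004,0.004,0,0,0,1],[0,-0.0004,0.004,0,0,0,1]]'; python3 chk.py
```

```text
time: 10.63
ee_pos: [0.4794, -0.0115, 0.1784]
tcp_rot: [157.2, 11.3, 109.7]
wrist_force: [-11.5, 1.0, 11.5]
opening: 0.028
t 10.6333 row [0.0014, -0.0004, -0.0097] [0.0013, -0.0002, -0.0009] F [-11.5   1.   11.5] q [ -0.  -31.7 -30.2  66.3  -2.2  67.5] open 0.028
along -0.0097 lat(tool) [-0.0014  0.0006] ang 0.0013 Ftool [  2.5  -4.9 -15.4] M [1.84 0.83 0.06]
```

```bash
python3 -m inch '[[0,0,0.002,0,0,0,1],[0,0,0.004,0,0,0,1],[0,0,0.004,0,0,0,1],[0,0,0.004,0,0,0,1],[0,0,0.004,0,0,0,1]]'; python3 chk.py
```

```text
time: 11.05
ee_pos: [0.4805, -0.0118, 0.1787]
tcp_rot: [157.1, 11.4, 109.6]
wrist_force: [-40.5, 2.0, 40.9]
opening: 0.0278
t 11.05 row [0.0022, -0.0013, -0.0099] [0.0036, 0.0014, -0.0011] F [-40.5   2.   40.9] q [ -0.1 -31.7 -30.3  66.1  -2.3  67.5] open 0.0278
along -0.0099 lat(tool) [-0.0023  0.0017] ang 0.0039 Ftool [  7.1 -17.8 -54.3] M [ 5.41  1.86 -0.  ]
```

The hard stop was reached 10 mm past seating, and the axial force jumped to 58 N. I'll ease off slightly, then check.

```bash
python3 -m inch '[[0,0,-0.001,0,0,0,1],[0,0,-0.0025,0,0,0,1],[0,0,-0.0025,0,0,0,1],[0,0,-0.0025,0,0,0,1],[0,0,-0.0025,0,0,0,1],[0,0,-0.0025,0,0,0,1]]'; python3 chk.py;  python3 - <<'E'
from h import *
o,C=state()
u0,v0=270,130;p,d,i=avg('scene',4);k=cv2.resize(p[v0:v0+70,u0:u0+70,::-1],None,fx=8,fy=8,interpolation=cv2.INTER_CUBIC)
cv2.imwrite('pics/end.png',k)
X=cloud(d,i).reshape(-1,3);L=(X-sh)@TM;w=L[(np.hypot(L[:,0],L[:,1])<.026)&(-L[:,2]>-.005)&(-L[:,2]<.1)]
for h in np.arange(0,.1,.005):
    s=w[(-w[:,2]>=h)&(-w[:,2]<h+.005)]
    if len(s):print(round(h,3),len(s),np.hypot(s[:,0],s[:,1]).mean().round(4),end=' | ')
E
python3 fit.py | head -4; python3 chk.py
```

```text
time: 11.55
ee_pos: [0.4797, -0.0116, 0.1785]
tcp_rot: [157.2, 11.3, 109.7]
wrist_force: [-22.7, 1.0, 22.6]
opening: 0.0275
t 11.55 row [0.0017, -0.0007, -0.0098] [0.0021, 0.0004, -0.001] F [-22.7   1.   22.6] q [ -0.1 -31.7 -30.3  66.2  -2.3  67.5] open 0.0275
along -0.0098 lat(tool) [-0.0017  0.0009] ang 0.0021 Ftool [  4.  -10.2 -30.2] M [ 3.27  1.14 -0.01]
0.0 12 0.0131 | 0.005 11 0.0137 | 0.01 16 0.0139 | 0.015 14 0.0137 | 0.02 14 0.0135 | 0.025 13 0.014 | 0.03 25 0.0119 | 0.035 7 0.0126 | 0.04 16 0.013 | 0.045 14 0.0129 | 0.05 13 0.0132 | 0.055 15 0.0127 | 0.06 18 0.013 | 0.065 13 0.013 | 0.07 12 0.0123 | 0.075 5 0.0138 | 0.08 7 0.0212 | 0.085 63 0.0184 | 0.09 13 0.013 | 0.095 25 0.0159 | qd 0.08
scene barrel 102 [-0.0002  0.0003] 0.0004
scene coupler 71 [-0.0003 -0.0004] 0.0007
scene both 173 [-0.0003  0.    ] 0.0006
t 12.75 row [0.0017, -0.0007, -0.0098] [0.0021, 0.0004, -0.001] F [-23.1   0.3  23.1] q [ -0.1 -31.7 -30.3  66.2  -2.3  67.5] open 0.0279
along -0.0098 lat(tool) [-0.0018  0.0009] ang 0.0021 Ftool [  3.4 -10.5 -30.7] M [3.27 1.13 0.01]
```

View pics/end.png

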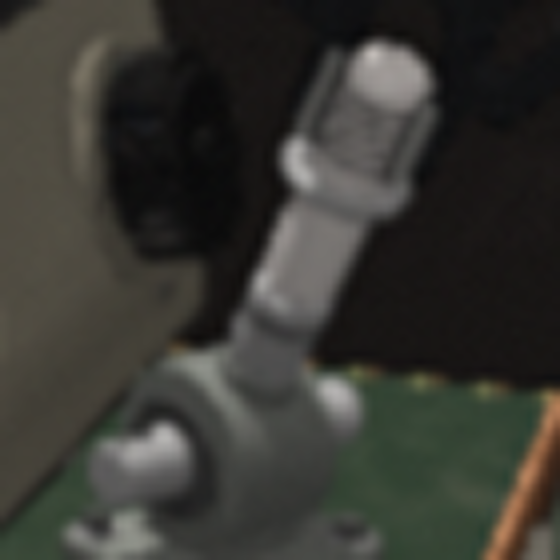

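The picture shows the coupler down on the hexagon shoulder at about (265,370), with no nozzle gap left under the barrel (285,310). Depth puts the flange 80 mm above the shoulder, which means full travel. The force is steady, so I'm handing in.

```bash
python3 -c "
from h import *
order.job_done();o,C=state();print(o['time'],o['wrist_force'],o['opening'])"
```

```text
the job is handed in; nothing more can be done
the job is handed in; nothing more can be done
```

I lifted the lubricator out of the rack and pressed its coupler onto the tilted nipple. I then pushed the handle down to its hard stop and handed the job in at about 12.8 s, still gripping and pressing. No verdict was reported.

**Last checks, before handing in:**
- **Seating:** the handle stopped about 9.8 mm past the point where the coupler should seat. The flange measured about 80 mm above the nipple's shoulder in depth. Together these mean the coupler is fully seated and the nozzle fully in.
- **Squareness:** the tool axis was about 0.002 rad off the nipple axis by my estimate.
- **Push and grip:** the axial push was a steady 30 N or so by the wrist sensor, with the fingers closed at 28 mm on the grip and the arm at rest.

**Not quite clean:**
- About 11 N of sideways force remained, and the tool sat about 2 mm off the estimated nipple axis, inside the 4 mm allowed.
- I could not see the snap itself. I infer it from the seating depth and from the push briefly reaching about 58 N, well above the 8 N the snap needs.
- I saw the pin oiler still standing after the lift, but did not re-measure it or the bystanders at the end. The tool's path was planned to stay clear of them.
- The readout after handing in was refused, so nothing was measured during the judged second.

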